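Send the microscope image to the camera and capture it

ROBOT

A 7-joint arm with a two-finger parallel gripper is mounted at the origin on the work surface. World frame = base frame: x ahead of the robot, y to its left, z up, the work surface at z = 0. Lengths are in m, angles in rad, forces in N, time in s.
With the tool pointing down it reaches from about 0.4 to 0.875 m from the base axis. Payload 6.5 kg.
Tool frame: the origin (TCP) lies on the mounting face of the last link; the fingertips stand 166 mm ahead of it and the grasp point (between the pads) lies 147 mm ahead of it; z points along the fingers, y is the direction in which the jaws open and shut (so a half turn about z gives the same grasp; the last joint's range is limited). The gripper opens to 88 mm and grips with 3 to 60 N. Pads are 18 mm wide; open, the fingers measure 123 mm over their backs; the gripper's body (75 mm by 187 mm) begins 45 mm behind the grasp point.
Start: joints at [-1.325, 0.536, -0.004, 1.538, 0.003, 1.067, -0.071], TCP at [0.199, 0.619, 0.405] pointing down, gripper open.
Joint ranges: [-2.7, 2.7], [-0.37, 2.16], [-1.27, 1.26], [0.24, 2.4], [-1.31, 4.45], [0.19, 1.91], [-2.76, 2.76]. Speed limits (rad/s): [2.39, 2.39, 3.14, 3.14, 3.14, 3.14, 3.14].

INTERFACE

Orientations are given as a unit quaternion [x, y, z, w].
In Python, from bench import manip gives the robot as it stands. Calls block until the motion is done:
- manip.move_pose(position, orientation): joint-space move of the TCP to a pose.
- manip.move_linear(position, orientation=None, velocity=0.15, threshold=None): straight line of the TCP; orientation=None keeps the orientation; velocity is the mean speed in m/s. With threshold (N) it stops when the force on the tool has changed by that much, and returns True; else False.
- manip.movej(angles): joint-space move.
- manip.ungrasp() and manip.grab(f_grip=None): open the fingers fully, or close them until they stop; f_grip is the grip in N (None keeps the last).
- manip.hold(seconds).
- manip.ik(position, orientation): joint angles nearest the present ones, or None.
- manip.camera(name): name is "scene" or "top"; returns the picture (480x640x3 uint8, blue, green, red); there is no depth.
- manip.camera_info(name): a dict with "vfov" (degrees; the focal length in pixels is half the picture's height over the tangent of half this angle, whatever the lens; pixels are square), "cx", "cy" (the principal point, pixels), "world_from_camera" (4x4, takes a point from camera to world coordinates). Camera axes: x right, y up, looking along -z (the intrinsics and any distortion apply to the point x, -y, -z); pixel columns grow to the right and rows downward; lengths in m; the calibration is good to about 2 mm. A picture is of the moment at which its call begins. camera_info takes no time and is no camera call.
A pose or a line that the arm cannot do raises manip.MotionError and nothing moves.
- manip.finish_job(): hands the job in, once; it reports no verdict.
Readings, each from a call of its own:
- manip.get_time(): time.
- manip.get_joint_positions(): joint angles.
- manip.get_joint_vel(): joint speeds.
- manip.get_joint_torque(): joint torques, N m.
- manip.get_position(): TCP position.
- manip.get_orientation(): TCP orientation.
- manip.get_ft_force(): force on the tool from outside, world axes, zero at the start.
- manip.get_moment(): the same for the moment, N m.
- manip.get_gripper_width(): finger opening in m.
Only numpy, scipy, OpenCV 4.12 (cv2) and the standard library are available. Lean on these libraries where they do the work, as an engineer would, in place of code of your own. Each camera call takes 0.05 s, during which the arm holds its last target. There are 200 camera calls.

TASK

Take a picture of the specimen: with a fingertip, slide the light-path lever on the side of the microscope head away from the eyepieces, past the halfway click, fully home to its far stop so that all the light goes to the camera. Only then press the large round capture button on the camera's control pad. Push only: do not pinch the lever, do not pick up or shift the pad, and leave everything else on the bench where it stands.

Things in the scene. Friction and masses are not known exactly. Their poses are not given: they have to be found in the camera images.
- selector (a joint): Light-path lever in a straight slot on the microscope head. Value in m along the scope's +x: 0 = end nearest the eyepieces, 0.020 = halfway click (shared light), 0.040 = far stop (camera). A spring ball holds it in each click (2 mm free play): it takes about 5 N to pass the humps at 0.010 and 0.030; past a hump it snaps to the next click, short of it it springs back.
- selector_knob (a point): Middle of the lever's round metal knob, 82 mm sideways from the optical axis, 288 mm above the bench; moves with the lever; axes as the scope's. The knob is a level pin along the scope's y, 13 mm thick (15 mm fore and aft), 30 mm long, centred here; a 7 mm stalk joins it to the head, whose side wall is 35 mm away. Free space beyond its end and 120 mm below it.
- scope: Cream and black microscope, fixed, its lever side towards the robot or the robot's right. Origin: optical axis at bench height. Own -x points to the user and eyepieces, +x to the upright limb, -y to the lever side, z up. Base x -100 to +150, y -85 to +85, 51 mm high (93 mm at the rear). Stage plate x -73 to +63, y -105 to +85, top 160 mm high.
- head_top (a point): Point on the optical axis on the top face of the microscope head, 312 mm above the bench; axes as the scope's. The head is 94 mm wide (y), x -75 to +53, 50 mm tall. Two eyepieces rise from it towards -x, ending at x -137, y -50 to +50, 357 mm high. The camera, an upright cylinder 49 mm thick, stands on it at x +16, y 0, to 388 mm high.
- pad: Loose grey control pad of the camera, 78 (x) x 120 (y) x 28 (z) mm, 0.3 kg, on four rubber feet, to be left where it stands. Origin: centre of its underside; z up. It carries the capture button at x 0, y +26 mm, a small black dial (24 mm across, 10 mm tall) at x +10, y -32 and three flat little keys at x -22.
- capture (a joint): Large round capture button on the pad, value in m: 0 = up, 0.005 = fully down. It counts as pressed from 0.0035. Springs back; starts to move at 1.5 N, fully down at 4.5 N.
- capture_top (a point): Centre of the capture button's flat round top, 28 mm across, 38 mm above the bench when up; it moves down with the button, standing 10 mm proud of the pad.
- oil_bottle: Bystander: amber glass bottle, 28 mm across, 62 mm tall, beside the microscope on the lever's side. Origin: centre of its underside.
- petri_dish: Bystander: closed clear dish, 92 mm across, 15 mm tall, beside the microscope on the lever's side. Origin: centre of its underside.
- slide_box: Bystander: dark blue slide box 85 x 100 x 35 mm. Origin: centre of its underside.
- tissue_box: Bystander: pale box of lens tissue 75 x 110 x 28 mm with a sheet sticking out, 42 mm high in all. Origin: centre of its underside.
- beaker: Bystander: glass beaker, 60 mm across, 80 mm tall, far side of the bench. Origin: centre of its underside.
- stain_jar: Bystander: square glass staining jar 46 x 46 mm with white round cap 54 mm across, 84 mm tall. Origin: centre of its underside.
- marker: Bystander: felt marker lying down along its own x, 128 mm long, 12 mm thick, just beside the pad. Origin: on its underside near the middle.
There are look-alikes about, which are no part of the job. What is shaped like the pad but green or purple is not meant.

How it is judged:
On the way, in this order (a step that is already met when the one before it is completed fails the run):
1. the light-path lever is past the halfway click and home at its far stop (camera) (value of joint selector above 0.036 m), for 0.2 s.
2. the capture button is pressed down (value of joint capture above 0.0035 m), for 0.05 s.
At the end, for the whole second after the job is handed in: Lever within 4 mm of its far stop (in the camera click), capture button up again, pad flat on the bench within 15 mm of where it stood (value of joint selector above 0.036 m and value of joint capture below 0.0015 m and distance of pad from where it was at the start of the episode below 0.015 m and angle between pad's own z axis and vertical below 0.05 rad and linear speed of pad below 0.02 m/s); the robot touches nothing.
It fails at once if the capture button is pressed while the lever is not at its camera stop (value of joint capture above 0.0035 m and value of joint selector below 0.036 m).
It fails at once if the lever is pinched between the fingers (pressed by the fingers on its front and its back at once) (contact force between the fingers and selector_c1 above 1.5 N and contact force between the fingers and selector_c2 above 1.5 N).
It fails at once if the control pad is lifted, tipped or shifted by more than 15 mm (height (world z) of pad above 0.008 m or distance of pad from where it was at the start of the episode above 0.015 m or angle between pad's own z axis and vertical above 0.15 rad).
It fails at once if something else on the bench is lifted, knocked over or moved by more than 20 mm (distance of any of oil_bottle, petri_dish, slide_box, tissue_box, beaker, stain_jar, marker from where it was at the start of the episode above 0.02 m or angle between any of oil_bottle, beaker, stain_jar's own z axis and vertical above 0.4 rad).
It also fails if it takes over 42 s, if anything falls off the work surface, if the arm or the gripper's body presses on something with over 40 N, if the wrist force passes 120 N, or if a joint passes its speed limit or range.

## Working session

There is one attempt and no reset: what is moved stays moved. The work goes in short steps, each a Python script; the robot and the scene stay as the last script left them, time stands still between calls to the robot, and variables do not carry over. Pictures are saved under pics/ and viewed, about 8 in all and at most 12, crops included, and the job is handed in when it is done.

```bash
mkdir -p pics; ls; python3 - <<'E'
from bench import manip
import cv2,numpy as np
for n in("scene","top"):
    cv2.imwrite(f"pics/{n}0.png",manip.camera(n)); i=manip.camera_info(n); print(n,i)
print(manip.get_position(),manip.get_orientation(),manip.get_time())
E
```

```text
pics
scene {'vfov': 46.80878258816051, 'cx': 326.73514272045486, 'cy': 246.40795966555794, 'world_from_camera': array([[ 0.38962976, -0.67273432,  0.62898107,  1.2547743 ],
       [ 0.92095608,  0.28064225, -0.27033282, -0.33668615],
       [ 0.00534351,  0.68459365,  0.72890533,  1.09064377],
       [ 0.        ,  0.        ,  0.        ,  1.        ]])}
top {'vfov': 56.971070645506536, 'cx': 321.1241037732463, 'cy': 241.95540095087142, 'world_from_camera': array([[-3.78753000e-03,  9.83043688e-01, -1.83332382e-01,
         2.63680581e-01],
       [-9.99908470e-01, -1.34174309e-03,  1.34629312e-02,
         1.10017642e-03],
       [ 1.29886646e-02,  1.83366593e-01,  9.82958792e-01,
         1.29395387e+00],
       [ 0.00000000e+00,  0.00000000e+00,  0.00000000e+00,
         1.00000000e+00]])}
[0.1992907  0.61839594 0.40390786] [ 1.55218093e-01  9.87879911e-01 -7.85997501e-04 -8.68246054e-05] 0.1
```

View pics/scene0.png

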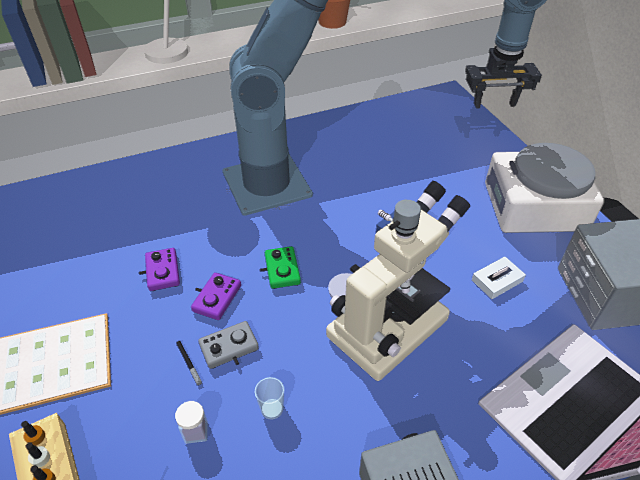

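View pics/top0.png

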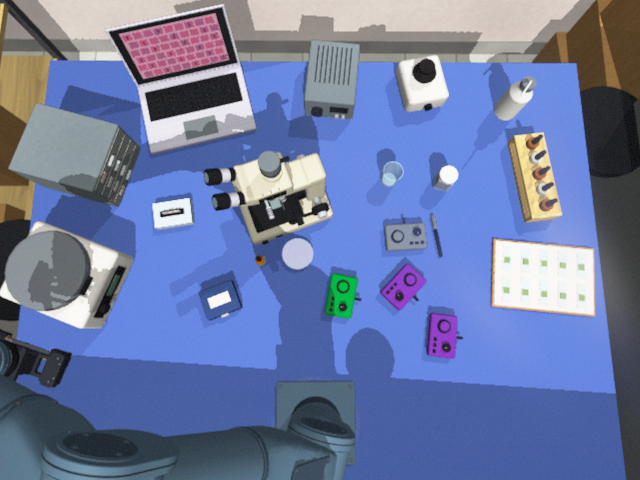

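The scene view shows the scope at (390,270), with its eyepieces at (440,200), the knob near (385,217) and the grey pad at (230,345). In the top view the scope is at (270,190), the pad at (405,236), the bottle at (260,260) and the dish at (297,254). Next I'll crop in closer.

```bash
python3 - <<'E'
import cv2,numpy as np
a=cv2.imread("pics/scene0.png");b=cv2.imread("pics/top0.png")
z=lambda im,x,y,w,h,s:cv2.resize(im[y:y+h,x:x+w],None,fx=s,fy=s,interpolation=cv2.INTER_CUBIC)
cv2.imwrite("pics/c1.png",np.vstack([np.hstack([z(a,350,180,133,100,3),z(b,200,140,133,100,3)]),np.hstack([z(a,190,310,80,60,5)[:, :399],z(b,375,205,80,60,5)[:, :399]])]))
E
```

```text
(no output)
```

View pics/c1.png

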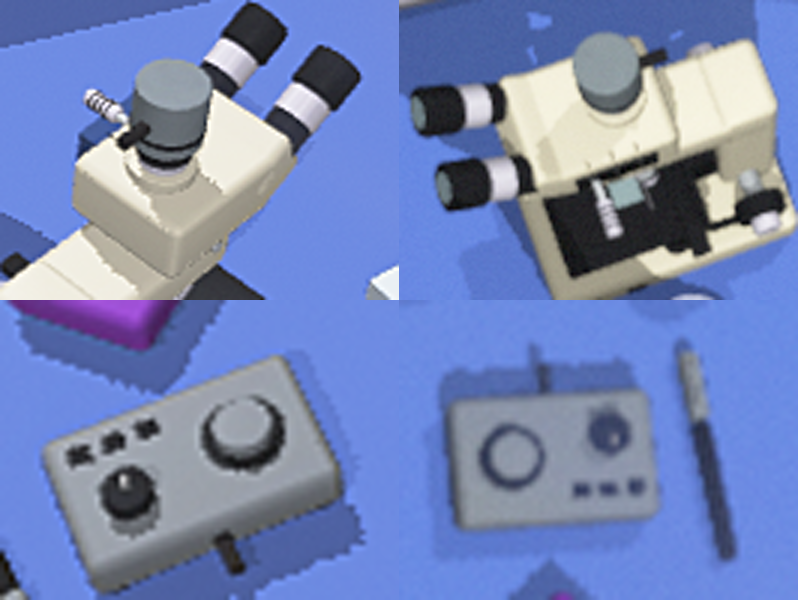

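The crops show the knob as a ribbed pin, at about (383,214) in scene and (269,209) in top. The button centre is at about (238.6,336) in scene and (397.6,236) in top. Now I'll triangulate both.

```bash
cat > h.py <<'E'
from bench import manip
import cv2,numpy as np
I={n:manip.camera_info(n) for n in("scene","top")}
def ray(n,u,v):
    i=I[n];f=240/np.tan(np.radians(i["vfov"]/2));T=i["world_from_camera"]
    d=T[:3,:3]@np.array([(u-i["cx"])/f,-(v-i["cy"])/f,-1]);return T[:3,3],d/np.linalg.norm(d)
def plane(n,u,v,z):
    o,d=ray(n,u,v);return o+d*(z-o[2])/d[2]
def tri(p,q):
    o1,d1=ray("scene",*p);o2,d2=ray("top",*q)
    A=np.stack([d1,-d2],1);s=np.linalg.lstsq(A,o2-o1,rcond=None)[0]
    a,b=o1+s[0]*d1,o2+s[1]*d2;return (a+b)/2,np.linalg.norm(a-b)
def proj(n,p):
    i=I[n];f=240/np.tan(np.radians(i["vfov"]/2));T=i["world_from_camera"]
    c=T[:3,:3].T@(np.array(p)-T[:3,3]);return np.array([i["cx"]+f*c[0]/-c[2],i["cy"]-f*c[1]/-c[2]])
E
python3 - <<'E'
from h import *
np.set_printoptions(precision=4,suppress=True)
for nm,p,q,z in [("knob",(383.3,214.3),(269,209.2),.288),("btn",(238.6,336),(397.6,236),.038),("camtop",(407.3,206),(269.5,161),.388)]:
    print(nm,tri(p,q),plane("scene",*p,z),plane("top",*q,z))
k1=plane("top",200+197/3,140+182/3,.288);k2=plane("top",200+216/3,140+234/3,.288);print("pin",k1,k2,k2-k1)
# stage/base edges, bottom edges top view: base front-lever-side edge
for c in [(262,1),(236,0)]:pass
b=cv2.imread("pics/top0.png");hsv=cv2.cvtColor(b,cv2.COLOR_BGR2HSV)
def ext(im,lo,hi,box,name):
    x,y,w,h=box;m=cv2.inRange(cv2.cvtColor(im,cv2.COLOR_BGR2HSV)[y:y+h,x:x+w],lo,hi)
    cs,_=cv2.findContours(m,0,2);c=max(cs,key=cv2.contourArea)+[x,y];print(name,cv2.minAreaRect(c))
    return c
ext(b,(0,0,70),(179,90,200),(378,212,54,44),"pad")
ext(b,(0,0,120),(179,110,255),(278,235,40,38),"dish")
ext(b,(5,120,40),(25,255,255),(250,250,20,18),"bottle")
# camera_head edges : black/cream boundaries
E
```

```text
knob (array([0.5274, 0.1065, 0.2927]), np.float64(0.00453645568260403)) [0.5227 0.1068 0.288 ] [0.5295 0.1091 0.288 ]
btn (array([ 0.5177, -0.2387,  0.0276]), np.float64(0.0030514418672419846)) [ 0.5255 -0.2382  0.038 ] [ 0.5152 -0.2382  0.038 ]
camtop (array([0.611 , 0.101 , 0.3882]), np.float64(0.0038691861412166284)) [0.611  0.1032 0.388 ] [0.6102 0.0992 0.388 ]
pin [0.5502 0.1173 0.288 ] [0.5083 0.1018 0.288 ] [-0.0419 -0.0156  0.    ]
pad ((405.3229675292969, 236.16732788085938), (26.448394775390625, 40.92015838623047), 86.42366790771484)
dish ((297.0, 253.5), (31.0, 32.0), 90.0)
bottle ((259.5, 260.0), (8.0, 7.0), 90.0)
```

```bash
cat >> h.py <<'E'
from scipy.spatial.transform import Rotation as R
np.set_printoptions(precision=4,suppress=True)
yaw=np.radians(17.5)
X=np.array([np.sin(yaw),-np.cos(yaw),0]);Y=np.array([np.cos(yaw),np.sin(yaw),0]);Z=np.array([0,0,1.])
K=np.array([.522,.107,.288])
t=np.radians(20);zt=np.sin(t)*Y-np.cos(t)*Z;yt=-X
Q=R.from_matrix(np.stack([np.cross(yt,zt),yt,zt],1)).as_quat()
def tcp(dx,dy,dz=0): # finger axis point 12 mm behind tip, offset from knob in scope axes
    return K+X*dx+Y*dy+Z*dz-.154*zt
E
python3 - <<'E'
from h import *
for d in [(-.06,-.12),(-.06,-.004),(.03,-.004)]:print(tcp(*d),manip.ik(tcp(*d),Q))
manip.grab(5);print(manip.get_gripper_width())
p=manip.get_position();manip.move_linear([p[0],p[1],.5])
manip.move_pose(tcp(-.06,-.12,.03),Q)
manip.move_linear(tcp(-.06,-.06))
a=manip.camera("scene");b=manip.camera("top");print(manip.get_time(),manip.get_ft_force())
z=lambda im,x,y:cv2.resize(im[y:y+150,x:x+133],None,fx=3,fy=3,interpolation=cv2.INTER_CUBIC)
cv2.imwrite("pics/c2.png",np.hstack([z(a,330,140),z(b,200,130)]))
tip=manip.get_position()+.166*zt
print("tip px",(proj("scene",tip)-[330,140])*3,(proj("top",tip)-[200,130])*3)
print("knob px",(proj("scene",K)-[330,140])*3,(proj("top",K)-[200,130])*3)
E
```

```text
[0.3393 0.1123 0.4327] [-0.8942 -0.16    0.3851  2.3435  0.2219  0.614   1.2128]
[0.4499 0.1472 0.4327] [-0.7247  0.1058  0.3231  2.1091  0.0034  0.5848  1.4645]
[0.477  0.0613 0.4327] [-0.6733  0.1258  0.5071  2.0984 -0.1862  0.5934  1.8327]
0.0006412292498967681
4.7917 [0.4452 0.3833 0.4239]
tip px [163.1522 156.8249] [157.4953 340.1919]
knob px [159.7291 222.2107] [209.5777 246.9515]
```

View pics/c2.png

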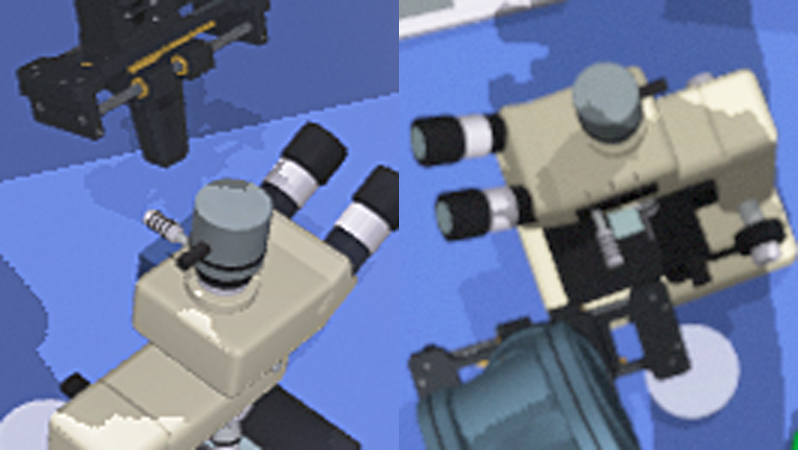

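The fingertip shows at about (165,162) where I predicted (163,157), and the knob at about (157,222) where I predicted (160,222). That agreement is good enough, so I'll go in and push.

```bash
python3 - <<'E'
from h import *
print("in",manip.move_linear(tcp(-.06,-.006),Q,.1,threshold=6))
f0=np.array(manip.get_ft_force())
for i in range(30):
    dx=-.055+.005*i
    if dx>.06:break
    s=manip.move_linear(tcp(dx,-.006),Q,.04,threshold=14)
    f=np.array(manip.get_ft_force())-f0
    print(round(dx,3),s,f@X,f@Y,f@Z,(manip.get_position()-tcp(0,-.006))@X)
    if s:break
manip.hold(.2)
a=manip.camera("scene");b=manip.camera("top");print(manip.get_time())
z=lambda im,x,y:cv2.resize(im[y:y+150,x:x+133],None,fx=3,fy=3,interpolation=cv2.INTER_CUBIC)
cv2.imwrite("pics/c3.png",np.hstack([z(a,330,140),z(b,200,130)]))
E
```

```text
in False
-0.055 False -1.2410313489932825 0.34983464646567414 -0.06364914390182197 -0.05458215293101314
-0.05 False -0.7892884430820812 0.5388497775557352 0.2332557841794239 -0.04964201227674128
-0.045 False -0.7893803595071098 -0.08881401127519571 -0.6813741336392016 -0.04468446982573464
-0.04 False -0.9284675993342922 1.3198347263854782 -0.301744812088231 -0.03968422161499019
-0.035 False -0.7464114738259414 0.5045544292318412 -0.08705025529025526 -0.03468214929693329
-0.03 False -1.085193871654637 -0.036122684683700654 -0.16831745399220305 -0.02968164539888527
-0.025 False -1.165887910910363 0.17486750692361638 -0.2197789212216278 -0.02464986921009996
-0.02 False -2.165975905648005 -0.06962402764312496 -0.3348078968313696 -0.02008301565026618
-0.015 False -0.5269525004188439 0.3590797059104775 -0.41852143118388174 -0.014641829957799455
-0.01 False -1.0976026817092919 0.23020793956047997 -0.1866651056730766 -0.009338929963573484
-0.005 False -0.740348264706697 0.7581590443715128 -0.8978230818348054 -0.004569352246255741
0.0 False -2.6896015214980786 1.1551424951476368 -1.3538925712087484 -5.3448943069246035e-05
0.005 False -0.9073082646295377 0.5167696464538281 -0.48883089266897634 0.005393277607187592
0.01 False -1.685314445366759 1.5983973928435877 -0.8179575565840609 0.010700454306467032
0.015 False -0.43862686178393023 0.4149609133504888 -0.3497373323116157 0.01544895512851023
0.02 False -8.095701046984379 -1.5977331671670192 1.2275059187888555 0.018130961907701817
0.025 True -4.917071353327776 0.27572420839711503 2.2681555815317647 0.018979684472832253
10.3917
```

View pics/c3.png

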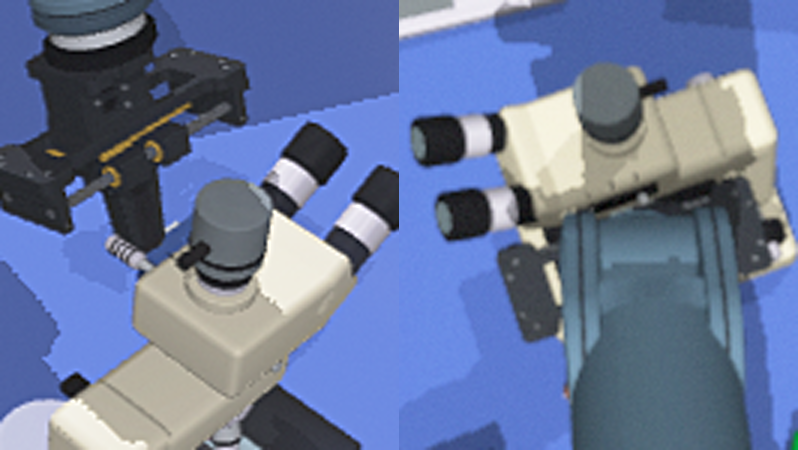

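The knob moved from (157,222) to about (122,250) in the crop. There were two snaps and then a hard stop, with the finger travelling from about -0.022 to +0.019. Next I back off and go above the button.

```bash
cat >> h.py <<'E'
Qd=R.from_matrix(np.stack([np.cross(yt,-Z),yt,-Z],1)).as_quat()
B=np.array([.519,-.238,.038])
E
python3 - <<'E'
from h import *
print("pred knob +40/+20mm crop px",(proj("scene",K+.04*X)-[330,140])*3,(proj("scene",K+.02*X)-[330,140])*3)
manip.move_linear(tcp(-.01,-.006),Q,.1)
manip.move_linear(tcp(-.01,-.12),Q,.2)
manip.move_pose(B+[0,0,.166+.12],Qd)
manip.move_linear(B+[0,0,.166+.03],Qd)
a=manip.camera("scene");b=manip.camera("top");print(manip.get_time(),manip.get_ft_force())
z=lambda im,x,y,s,w,h:cv2.resize(im[y:y+h,x:x+w],None,fx=s,fy=s,interpolation=cv2.INTER_CUBIC)
cv2.imwrite("pics/c4.png",np.hstack([z(a,350,180,3,133,100),z(a,190,290,4,100,75)]))
tip=manip.get_position()-[0,0,.166];print("tip",tip,(proj("scene",tip)-[190,290])*4+[399,0])
print("btn proj",(proj("scene",B)-[190,290])*4+[399,0])
for nm,o in("+x5",[.005,0,0]),("+y5",[0,.005,0]):print(nm,(proj("scene",B+o)-proj("scene",B))*4)
cv2.imwrite("pics/c5.png",z(b,330,160,4,150,120))
print("top tip",(proj("top",tip)-[330,160])*4)
E
```

```text
pred knob +40/+20mm crop px [118.252 247.938] [139.1508 234.975 ]
13.75 [ 0.5052 -0.3489  1.0137]
tip [ 0.5196 -0.2381  0.0692] [584.2565 143.8765]
btn proj [590.4669 174.9962]
+x5 [2.555  6.8277]
+y5 [ 8.4999 -2.8491]
top tip [278.1896 289.2971]
```

View pics/c4.png

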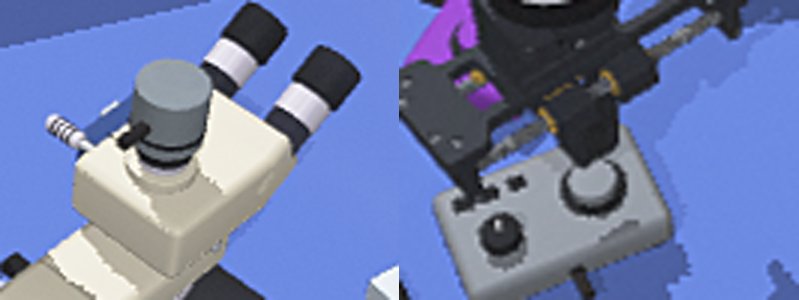

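View pics/c5.png

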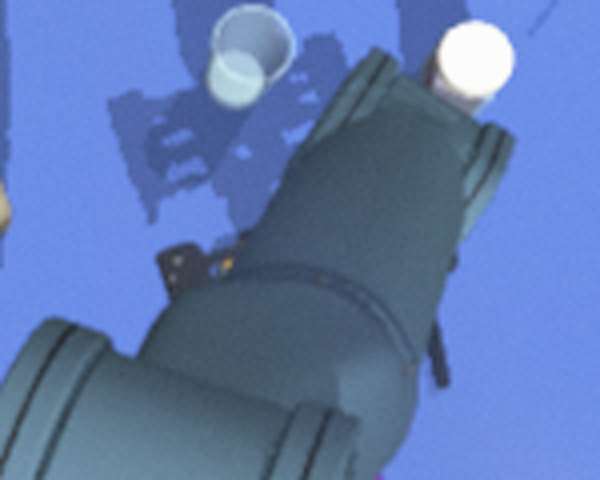

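In scene the knob now sits at the camera end (full-frame (371,223)), as predicted for +40 mm and not the +20 mm point. The fingertip and button show the same small image offset, so they are aligned within a few mm. Pressing now.

```bash
python3 - <<'E'
from h import *
P=B+[.002,0,.166]
manip.move_linear(P+[0,0,.012],Qd,.08)
f0=np.array(manip.get_ft_force())
for dz in np.arange(.004,-.0095,-.0015):
    s=manip.move_linear(P+[0,0,dz],Qd,.03,threshold=9)
    f=np.array(manip.get_ft_force())-f0;tz=manip.get_position()[2]-.166
    print(round(dz,4),s,f,tz)
    if s or f[2]>8:break
manip.hold(.2);print(manip.get_ft_force()-f0,manip.get_position()[2]-.166)
manip.move_linear(P+[0,0,.1],Qd,.1)
manip.move_linear([.40,-.2,.40],Qd,.2)
a=manip.camera("scene");cv2.imwrite("pics/end.png",a);cv2.imwrite("pics/endtop.png",manip.camera("top"));print(manip.get_time())
E
```

```text
0.004 False [-0.6211  0.0456 -1.257 ] 0.04185530764921869
0.0025 False [ 0.0512 -1.0017 -0.2435] 0.04051424213164473
0.001 False [ 0.0627 -1.0371 -0.6425] 0.03892878098177158
-0.0005 False [-0.9148  0.2329  2.1041] 0.037642142115140526
-0.002 False [ 0.514  -0.3538  2.2702] 0.03610915508754481
-0.0035 False [-0.0909 -0.683   3.6149] 0.034577240068665666
-0.005 False [-0.5774  0.4266  7.6033] 0.033430573731328156
-0.0065 False [-5.5291  2.4797 22.0783] 0.033133733367220336
[-5.7078  2.9263 21.7845] 0.033147689093451865
18.75
```

View pics/end.png

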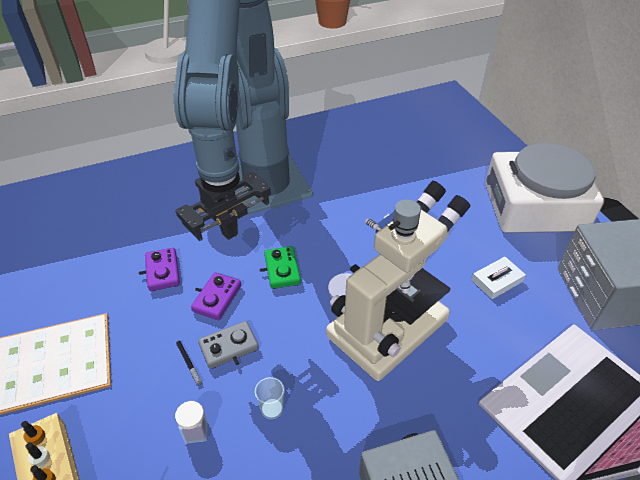

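The final view shows the knob at its far end (371,222), the pad unmoved at (230,345) with the button up, and the bystanders in place. The arm is clear, so I'm handing in.

```bash
python3 -c "
from bench import manip
print(manip.get_ft_force());manip.finish_job()"
```

```text
[-0.30110737  0.87674164  0.79952652]
the job is handed in; nothing more can be done
```

I moved the light-path lever to its camera stop and then pressed the capture button. The job was handed in at about 19 s of the 42 s allowed; the hand-in reports no verdict.

- **Lever:** With the gripper closed, I pushed the knob from the eyepiece side only. I felt two snaps and then a hard stop (14 N stop threshold reached) after about 40 mm of travel. In the scene image the knob is nearer the +40 mm prediction than the +20 mm one, but about 1 pixel short of it. I took that as image error, because the lever only rests at its clicks.
- **Button:** I pressed straight down until the fingertip bottomed at z = 0.033 m, which is the full 5 mm of travel. The force rose as expected, reaching about 22 N at the bottom.
- **End state:** The last scene picture shows the pad and the bystanders visible in it unmoved, and the button looks up. The slide box and oil bottle were hidden, and I did not view the final top picture. The arm is clear, with under about 1 N on the tool.

**Disagreement:** My two camera views put the button about 10 mm apart in x. I used the middle, and the close-up confirmed the fingertip was aligned with the button to within a few mm.

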